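Load the long tube cassette into the reader dock

ROBOT

A 6-joint arm with a two-finger parallel gripper is mounted at the origin on the work surface. World frame = base frame: x ahead of the robot, y to its left, z up, the work surface at z = 0. Lengths are in m, angles in degrees, forces in N, time in s.
With the tool pointing down it reaches from about 0.3 to 0.75 m from the base axis. Payload 8.5 kg.
Tool frame: the origin (TCP) lies between the finger pads; the fingertips stand 17 mm ahead of it and the grasp point (between the pads) lies 2 mm behind it; z points along the fingers, x is the direction in which the jaws open and shut, and the axes are right-handed (so a half turn about z gives the same grasp; the last joint's range is limited). The gripper opens to 88 mm and grips with 3 to 60 N. Pads are 18 mm wide; open, the fingers measure 123 mm over their backs; the gripper's body (75 mm by 187 mm) begins 45 mm behind the grasp point.
Start: joints at [-89.513, 21.807, 74.336, -0, 83.858, -12.336], TCP at [0.122, -0.536, 0.256] pointing down, gripper open.
Joint ranges: [-178.18, 178.18], [-50.72, 133.34], [12.68, 142.11], [-81.47, 261.47], [9.98, 163.14], [-165.26, 165.26]. Speed limits (degrees/s): [136.94, 136.94, 180, 180, 180, 180].

INTERFACE

Orientations are given as [roll, pitch, yaw] about the fixed x, y, z axes, in that order (R = Rz(yaw) Ry(pitch) Rx(roll)).
In Python, from cell import arm gives the robot as it stands.
- The arm moves only by the tool step_arm, never from a script. Its argument "series" is a list of rows, each a list of 3 entries, a list of its own where there are three numbers: the opening, from 0 (shut) to 1 (fully open), then the shift along the tool's x, y, z in cm, then the turn, a rotation vector about the tool's x, y, z in rad. In form: [[fingers, [tx, ty, tz], [rx, ry, rz]], ...]. A call has 1 to 20 rows; each row shifts and turns the commanded pose from where the row before left it, along the tool's axes as they then stand; what a row does not reach is not made up. A row lasts 1/10 s, in which the tool goes at most 50 mm and 8.59 degrees, less where a joint would pass 70% of its speed; a pose out of reach is approached as far as the arm can. A call is refused whole if a number of a shift passes 5 or a number of a turn 0.15, either way. A call with a gripper value outside its range is refused whole. The fingers move at their own pace and stop on an object; "force" is the grip in N (left out, the last holds). Time passes only in rows, so rows that do not move let the fingers close. It gives the time, the measured TCP pose, the force and the opening at its end, in the units of the state.
- arm.read_state(): the state, without advancing time (a new reading comes with each control period).
- arm.read_camera(name): name is "scene" or "top" or "wrist"; returns a dict with "frame" (420x560x3 uint8, red, green, blue), "K" (3x3 intrinsics, pixels), "pose" (4x4, takes a point from camera to world coordinates); the wrist camera has in their place "tool_from_camera" (4x4, takes a point from camera to tool coordinates, whose origin is the TCP and whose axes are the tool frame's). Camera axes: x right, y down, z forward; pixel columns grow to the right and rows downward; lengths in m; the calibration is good to about 2 mm. A picture is of the moment at which its call begins: read the wrist's pose just before it. There is no depth.
- arm.hand_in(): hands the job in, once; it reports no verdict.
The state is a dict: "t": time; "joint_pos": joint angles; "joint_vel": joint speeds; "effort": joint torques, N m; "tool_pos": TCP position; "tcp_rot": TCP orientation; "contact_force": force on the tool from outside, world axes, zero at the start; "torque": the same for the moment, N m; "width": finger opening in m.
Only numpy, scipy, OpenCV 4.12 (cv2) and the standard library are available. Lean on these libraries where they do the work, as an engineer would, in place of code of your own. Each camera call takes 0.05 s, during which the arm holds its last target.

TASK

Load the long tube cassette upright into the bay of the reader dock and press it down once, all the way to the bottom stop, so that when you let go the push-push catch holds it down. Leave the short cassette where it stands.

Things in the scene. Friction and masses are not known exactly. Their poses are not given: they have to be found in the camera images.
- long_cassette: Cassette to load, loose, upright: blue/black block 60 (x) x 34 (y) x 50 high, four white tube caps (9 across, 6 high) near the corners of its top; in the middle a black grip fin 20 (x) x 12 (y), 34 high (84 overall). About 0.11 kg. Origin: centre of underside; z up, x along its length; either way round is the same. Pick by the fin, closing along y.
- short_cassette: Bystander, loose, upright: same colours, width, height and fin as the long cassette, but its block is only 36 long (x) and has no tube caps. Origin: centre of underside; z up. Leave it.
- bay_mouth (a point): Centre of the bay's mouth at the rim, on top of the fixed white dock (150 x 132 x 85 high; low control deck at -x). Bay: vertical shaft 70 (x) x 46 (y), flared 10 wider on every side over its top 10. Carriage top 26 below the rim when up. z up; the cassette goes in with its x along this x, either way; block top then 24 above the rim, caught 10, at bottom stop 1.
- bay (a joint): Press depth of the sprung carriage (m): 0 up, 0.023 bottom stop, 0.013 to 0.014 held by the push-push catch. Spring 5 N (up) to 8 N (bottom), up to 13 N as the catch engages; it carries the cassette. Pressed to within 1 mm of the bottom and let rise, it is caught; pressed less it springs up; pressed to the bottom again it is freed. Press the gripped cassette or its fin's top.
Mind the look-alikes: they are no part of the job. What is shaped like the long_cassette but pink is not meant.

How it is judged:
By the outcome, as a careful person would: the job done as asked, in the order asked, and still so for the second after the job is handed in, with the robot touching nothing.
It also fails if it takes over 35 s, if anything falls off the work surface, if the arm or the gripper's body presses on something with over 40 N, if the wrist force passes 120 N, or if a joint passes its speed limit or range.

## Working session

There is one attempt and no reset: what is moved stays moved. The work goes in short steps, Python scripts to look and compute and a tool call to move; the robot and the scene stay as the last step left them, time stands still between calls to the robot, and variables do not carry over. Pictures are saved under pics/ and viewed, and the job is handed in when it is done.

Besides the shell and the picture viewer there is one more tool, called after "Call:" as name([rows], argument=value, ...), one row to a line, values as JSON. step_arm: Moves the arm, as the interface text tells. Its arguments: {"type":"object","properties":{"series":{"type":"array"},"force":{"type":"number"}},"required":["series"]}

```bash
mkdir -p pics; cat > h.py <<'E'
import numpy as np, cv2, json
from cell import arm
from scipy.spatial.transform import Rotation as R
def T(s):
    M=np.eye(4);M[:3,:3]=R.from_euler('xyz',s['tcp_rot'],degrees=True).as_matrix();M[:3,3]=s['tool_pos'];return M
def grab(n,tag):
    s=arm.read_state();c=arm.read_camera(n)
    P=T(s)@np.array(c['tool_from_camera']) if n=='wrist' else np.array(c['pose'])
    cv2.imwrite(f'pics/{tag}.png',cv2.cvtColor(c['frame'],cv2.COLOR_RGB2BGR))
    np.savez(f'pics/{tag}.npz',K=c['K'],P=P);return c['frame'],np.array(c['K']),P
def load(tag):
    d=np.load(f'pics/{tag}.npz');return cv2.imread(f'pics/{tag}.png'),d['K'],d['P']
def ray(K,P,u,v):
    return P[:3,3],P[:3,:3]@(np.linalg.inv(K)@[u,v,1])
def plane(K,P,u,v,z):
    o,d=ray(K,P,u,v);return o+d*(z-o[2])/d[2]
def proj(K,P,X):
    q=np.linalg.inv(P)@np.append(X,1);q=K@q[:3];return q[:2]/q[2]
def tri(obs):
    A=np.zeros((3,3));b=np.zeros(3)
    for K,P,u,v in obs:
        o,d=ray(K,P,u,v);d=d/np.linalg.norm(d);M=np.eye(3)-np.outer(d,d);A+=M;b+=M@o
    X=np.linalg.solve(A,b);return X,[np.round(proj(K,P,X)-[u,v],1) for K,P,u,v in obs]
E
python3 - <<'E'
from h import *
for n in('scene','top','wrist'):
    f,K,P=grab(n,n+'0');print(n,K[0],np.round(P[:3],3).tolist())
print(arm.read_state())
E
```

```text
scene [396.47043965   0.         280.47116226] [[-0.224, 0.685, -0.693, 1.019], [0.974, 0.17, -0.147, 0.072], [0.017, -0.709, -0.705, 0.607]]
top [458.94234815   0.         283.03136229] [[0.024, -0.994, 0.103, 0.435], [-0.999, -0.026, -0.025, -0.031], [0.027, -0.103, -0.994, 0.955]]
wrist [316.65455286   0.         279.63781744] [[0.222, -0.925, -0.308, 0.202], [-0.975, -0.211, -0.069, -0.519], [-0.001, 0.315, -0.949, 0.384]]
{'t': 0.15, 'joint_pos': array([-8.95114862e+01,  2.18328982e+01,  7.43675555e+01, -4.19560655e-04,
        8.38568778e+01, -1.23391081e+01]), 'joint_vel': array([ 0.01632983, -0.07308702, -0.19443269, -0.05645566,  0.03461035,
       -0.00235339]), 'effort': array([ 3.39623562e-03, -4.38078582e+01, -2.24615443e+01,  7.13713327e-02,
        3.43815854e-02, -9.01693670e-05]), 'tool_pos': array([ 0.12207371, -0.53611654,  0.25531485]), 'tcp_rot': array([-1.79988156e+02,  5.60962673e-02, -7.71723272e+01]), 'contact_force': array([ 0.68252507,  0.17539881, -0.59531743]), 'torque': array([ 0.02005616,  0.04518079, -0.00750318]), 'width': 0.08806025701651093}
```

View pics/scene0.png

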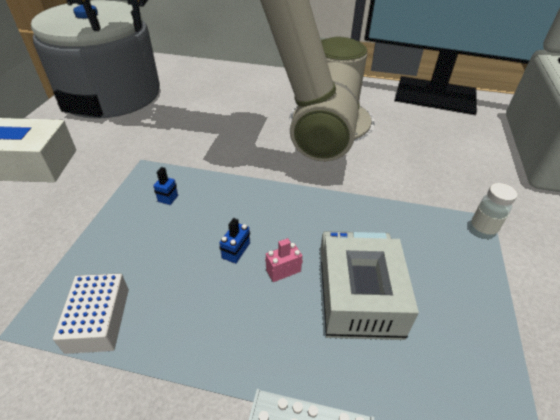

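View pics/top0.png

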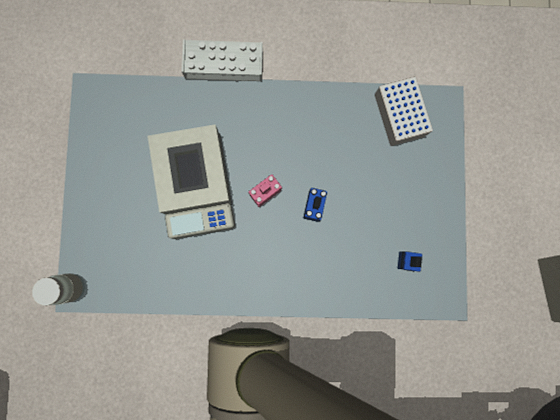

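View pics/wrist0.png

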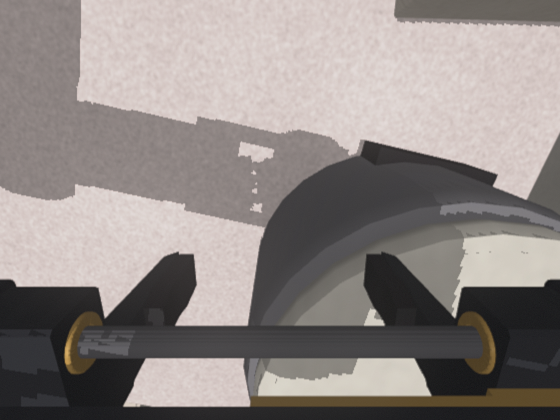

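Candidates: blue with four white caps at top (316,204) / scene (235,241), which is the long one. Pink look-alike at top (265,190) / scene (284,262). Short blue without caps at top (410,261) / scene (166,187). The dock is at top (190,180). I'll check the choice in a close crop.

```bash
python3 - <<'E'
from h import *
a,K,P=load('top0');b,K2,P2=load('scene0')
x=cv2.resize(a[170:240,240:350],None,fx=5,fy=5,interpolation=cv2.INTER_CUBIC)
y=cv2.resize(a[120:245,140:245],None,fx=4,fy=4,interpolation=cv2.INTER_CUBIC)
z=cv2.resize(b[210:290,210:310],None,fx=5,fy=5,interpolation=cv2.INTER_CUBIC)
w=cv2.resize(b[220:345,310:420],None,fx=4,fy=4,interpolation=cv2.INTER_CUBIC)
cv2.imwrite('pics/c1.png',x);cv2.imwrite('pics/c2.png',y);cv2.imwrite('pics/c4.png',w);cv2.imwrite('pics/c3.png',z)
E
```

```text
(no output)
```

View pics/c1.png

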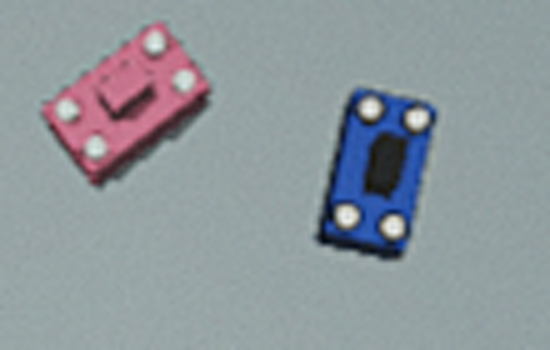

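View pics/c3.png

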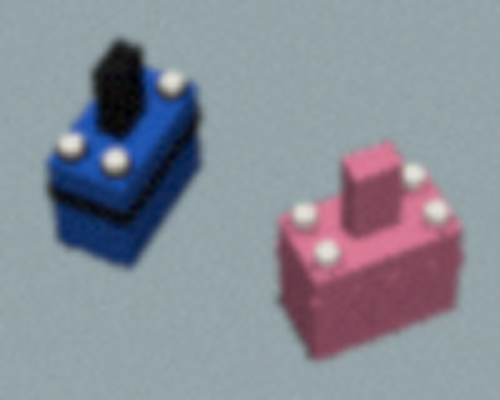

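View pics/c2.png

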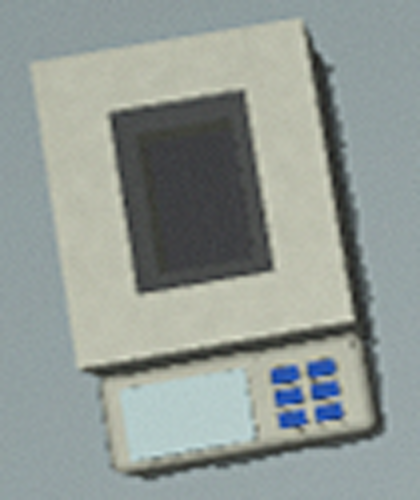

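View pics/c4.png

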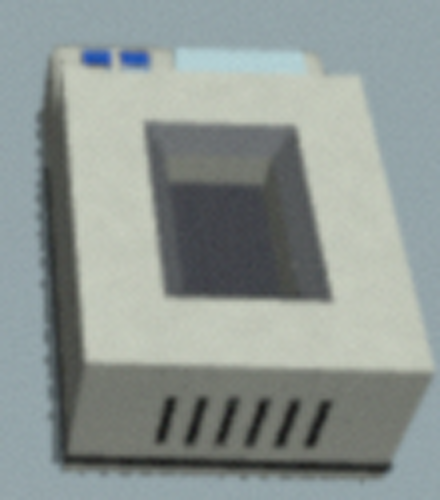

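The crops show the blue block with four caps and a black fin, which is the target. The pink one is a decoy. Next I'll triangulate the caps and the mouth corners from the top and scene views.

```bash
cat > m.py <<'E'
from h import *
a,K,P=load('top0');b,K2,P2=load('scene0')
def ref(img,x0,y0,f,p,r):
    u,v=(p[0]+.5)/f-.5+x0,(p[1]+.5)/f-.5+y0
    hsv=cv2.cvtColor(img,cv2.COLOR_BGR2HSV);ui,vi=int(round(u)),int(round(v))
    w=hsv[vi-r:vi+r+1,ui-r:ui+r+1].astype(float)
    wt=np.clip(w[...,2]-110,0,None)*(w[...,1]<90)
    yy,xx=np.mgrid[vi-r:vi+r+1,ui-r:ui+r+1]
    return (wt*xx).sum()/wt.sum(),(wt*yy).sum()/wt.sum()
tp={'A':(370,108),'B':(417,118),'C':(346,215),'D':(392,226)}
sc={'A':(115,160),'B':(70,145),'C':(172,83)}
top={}
for k,p in tp.items():
    q=ref(a,240,170,5,p,2 if k!='C' else 2);top[k]=q
    if k in sc:
        q2=ref(b,210,210,5,sc[k],2);X,r=tri([(K,P,*q),(K2,P2,*q2)]);print(k,np.round(X,4),r)
pts={k:plane(K,P,*q,.0555)[:2] for k,q in top.items()}
c=sum(pts.values())/4;d=pts['A']-pts['C']+pts['B']-pts['D']
print('top caps centre',c,'yaw',np.degrees(np.arctan2(d[1],d[0])),'len',np.linalg.norm(d)/2,np.linalg.norm(pts['A']-pts['B']))
def cv(x0,y0,f,p):return (p[0]+.5)/f-.5+x0,(p[1]+.5)/f-.5+y0
tt=dict(pp=(110,113),pm=(245,91),mm=(272,270),mp=(137,293));ss=dict(pp=(330,300),pm=(165,297),mm=(147,122),mp=(297,126))
M={}
for k in tt:
    M[k],r=tri([(K,P,*cv(140,120,4,tt[k])),(K2,P2,*cv(310,220,4,ss[k]))]);print(k,np.round(M[k],4),r)
c=sum(M.values())/4;d=M['pp']-M['mp']+M['pm']-M['mm'];e=M['pp']-M['pm']+M['mp']-M['mm']
print('mouth',c,'yaw',np.degrees(np.arctan2(d[1],d[0])),np.degrees(np.arctan2(-e[0],e[1])),np.linalg.norm(d)/2,np.linalg.norm(e)/2)
M={k:plane(K,P,*cv(140,120,4,tt[k]),.085) for k in tt};print('top only mouth',sum(M.values())/4)
M={k:plane(K2,P2,*cv(310,220,4,ss[k]),.085) for k in tt};print('scene only mouth',sum(M.values())/4)
E
python3 m.py
```

```text
A [ 0.5634 -0.1134  0.0583] [array([ 0.4, -0.1]), array([0.4, 0. ])]
B [ 0.5598 -0.132   0.0581] [array([ 0.3, -0.1]), array([0.3, 0. ])]
C [ 0.5204 -0.1048  0.0591] [array([ 0.3, -0.1]), array([0.3, 0. ])]
top caps centre [ 0.54028567 -0.11801802] yaw -11.34863175916615 len 0.043919264082320275 0.019188103273613137
pp [0.6348 0.1714 0.088 ] [array([0.3, 0. ]), array([0.4, 0. ])]
pm [0.6478 0.1082 0.0868] [array([ 0.1, -0. ]), array([0.1, 0. ])]
mm [0.5612 0.0916 0.0882] [array([ 0.1, -0. ]), array([0.1, 0. ])]
mp [0.5484 0.1546 0.0885] [array([0.1, 0. ]), array([0.2, 0. ])]
mouth [0.59801941 0.1314539  0.08789958] yaw 10.930108011911887 11.555034947388592 0.0881061895858015 0.06439267503782924
top only mouth [0.59852991 0.13231652 0.085     ]
scene only mouth [0.59568891 0.13149675 0.085     ]
```

Call:
step_arm([
  [1,[-2.25,-3.58,0],[0,0,0]],
  [1,[-2.25,-3.58,0],[0,0,0]],
  [1,[-2.25,-3.58,0],[0,0,0]],
  [1,[-2.25,-3.58,0],[0,0,0]],
  [1,[-2.25,-3.58,0],[0,0,0]],
  [1,[-2.25,-3.58,0],[0,0,0]],
  [1,[-2.25,-3.58,0],[0,0,0]],
  [1,[-2.25,-3.58,0],[0,0,0]],
  [1,[-2.25,-3.58,0],[0,0,0]],
  [1,[-2.25,-3.58,0],[0,0,0]],
  [1,[-2.25,-3.58,0],[0,0,0]],
  [1,[-2.25,-3.58,0],[0,0,0]],
  [1,[-2.25,-3.58,0],[0,0,0]],
  [1,[-2.25,-3.58,0],[0,0,0]],
  [1,[0,0,0],[0,0,0.105]],
  [1,[0,0,0],[0,0,0.105]],
  [1,[0,0,0],[0,0,0.105]],
  [1,[0,0,0],[0,0,0.105]],
  [1,[0,0,0],[0,0,0]],
])

```text
t: 2.05
tool_pos: [0.5408, -0.1178, 0.2555]
tcp_rot: [180.0, 0.0, -101.3]
contact_force: [-0.2, -0.1, -0.8]
width: 0.088
```

```bash
python3 - <<'E'
from h import *
f,K,P=grab('wrist','w1');s=arm.read_state();print(s['t'],s['tool_pos'],s['tcp_rot'],s['contact_force'])
for k,p in dict(fin=(0.5405,-.118,.084),base=(.5405,-.118,0)).items(): print(k,proj(K,P,p))
E
```

```text
2.1 [ 0.54077451 -0.11785423  0.25554173] [ 1.79970382e+02  8.04541955e-03 -1.01113402e+02] [ 0.85755788 -0.51176318  0.25134128]
fin [279.04782673 191.03313166]
base [279.15045642 172.99278122]
```

View pics/w1.png

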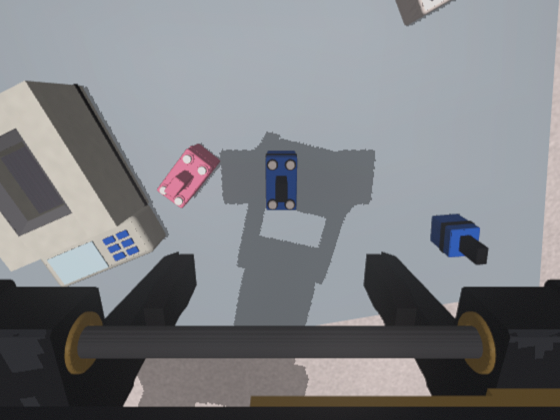

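The wrist view shows the long cassette under the gripper, with caps near (272,166), (290,165), (272,204) and (290,204) and the fin at about (281,190). It is square to the jaws. I'll refine with cap centroids from all views.

```bash
cat >> m.py <<'E'
print('----')
w,K3,P3=load('w1')
wc={'D':(272,166),'C':(290,165),'B':(272,204),'A':(290,204)}
# which cap is which: check by projecting
for k in top:
    g=np.append(pts[k],.0555);pr=proj(K3,P3,g);n=min(wc.values(),key=lambda q:np.hypot(*(np.array(q)-pr)))
    q=ref(w,0,0,1,n,4)
    X,r=tri([(K,P,*top[k]),(K3,P3,*q)]);pts[k]=plane(K3,P3,*q,.0555)[:2];print(k,np.round(pr,1),np.round(q,1),np.round(X,4),r)
c=sum(pts.values())/4;d=pts['A']-pts['C']+pts['B']-pts['D']
print('wrist caps centre',c,'yaw',np.degrees(np.arctan2(d[1],d[0])),'len',np.linalg.norm(d)/2,np.linalg.norm(pts['A']-pts['B']))
E
python3 m.py | sed -n '/----/,$p'
python3 - <<'E'
import cv2
a=cv2.imread('pics/w1.png');cv2.imwrite('pics/w1c.png',cv2.resize(a[140:220,240:320],None,fx=7,fy=7,interpolation=cv2.INTER_CUBIC))
E
```

```text
----
A [270.  163.8] [271.9 164.9] [ 0.5629 -0.1138  0.0572] [array([0.5, 0.2]), array([-1. , -0.3])]
B [288.3 163.7] [290.  164.8] [ 0.5593 -0.1324  0.0581] [array([0.5, 0.2]), array([-0.9, -0.1])]
C [270.6 203.7] [272.1 204.7] [ 0.5201 -0.1053  0.0572] [array([0.4, 0.2]), array([-0.8, -0.2])]
D [287.7 203.7] [289.5 204.7] [ 0.5164 -0.1237  0.0574] [array([0.5, 0.2]), array([-0.9, -0.1])]
wrist caps centre [ 0.53882776 -0.11963099] yaw -11.474547285412111 len 0.043854019448404565 0.018990443091402128
```

View pics/w1c.png

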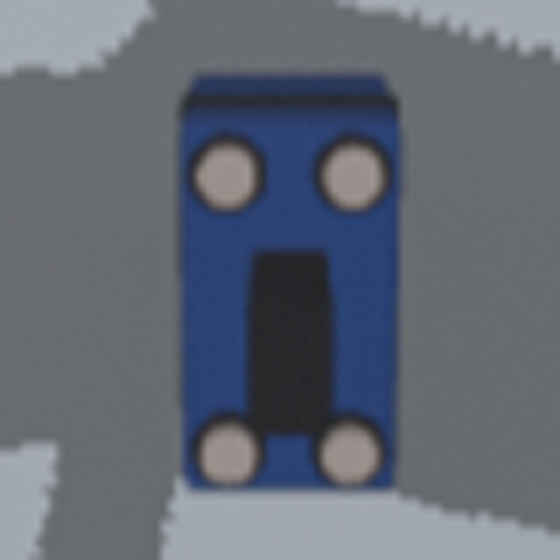

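The heights agree: 57–59 mm measured against a cap top of 56. The centre is about (0.5396, -0.1189) with yaw -11.4°. I'll descend with the fingers half open to stay clear of the pink one, then stop just above the block and check.

Call:
step_arm([
  [0.5,[0.13,0.1,1.5],[0,0,0.003]],
  [0.5,[0,0,1.5],[0,0,0]],
  [0.5,[0,0,1.5],[0,0,0]],
  [0.5,[0,0,1.5],[0,0,0]],
  [0.5,[0,0,1.5],[0,0,0]],
  [0.5,[0,0,1.5],[0,0,0]],
  [0.5,[0,0,1.5],[0,0,0]],
  [0.5,[0,0,1.5],[0,0,0]],
  [0.5,[0,0,1],[0,0,0]],
  [0.5,[0,0,0],[0,0,0]],
])

```text
t: 3.1
tool_pos: [0.5391, -0.1188, 0.1246]
tcp_rot: [179.9, 0.0, -101.3]
contact_force: [-1.3, 1.0, 0.7]
width: 0.0439
```

```bash
python3 - <<'E'
from h import *
f,K,P=grab('wrist','w2');s=arm.read_state();print(s['t'],s['tool_pos'],s['tcp_rot'],s['contact_force'])
E
```

```text
3.15 [ 0.53953388 -0.1189827   0.12552666] [ 1.79949422e+02  1.23837103e-02 -1.01350521e+02] [ 0.20410985  0.5897436  -0.38293525]
```

View pics/w2.png

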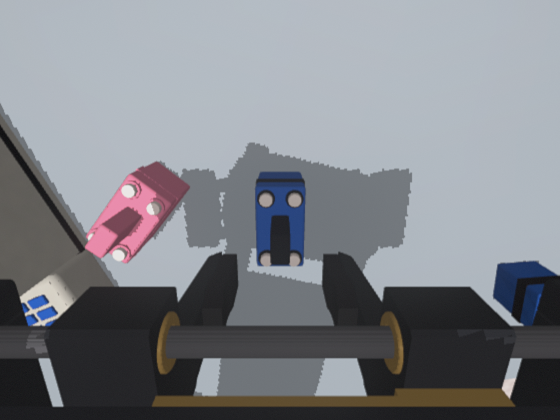

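The fin sits at u≈280, midway between the fingertips at 237 and 323, and square to them. I'll go down and close.

```bash
python3 - <<'E'
from h import *
w,K,P=load('w2')
for q in[(265.5,200),(295,200),(266,260),(294.5,260)]: print(plane(K,P,*q,.055))
E
```

```text
[ 0.56189818 -0.11468493  0.055     ]
[ 0.55809385 -0.13365634  0.055     ]
[ 0.51888467 -0.10577822  0.055     ]
[ 0.51496308 -0.12533852  0.055     ]
```

Call:
step_arm([
  [0.5,[0,0,1],[0,0,0]],
  [0.5,[0,0,1],[0,0,0]],
  [0.5,[0,0,1],[0,0,0]],
  [0.5,[0,0,1],[0,0,0]],
  [0.5,[0,0,1],[0,0,0]],
  [0.5,[0,0,0.2],[0,0,0]],
  [0.5,[0,0,0],[0,0,0]],
], force=40)

```text
t: 3.85
tool_pos: [0.5396, -0.1189, 0.0733]
tcp_rot: [180.0, 0.0, -101.4]
contact_force: [-0.9, 0.4, -0.3]
width: 0.0441
```

Call:
step_arm([
  [0,[0,0,0],[0,0,0]],
  [0,[0,0,0],[0,0,0]],
  [0,[0,0,0],[0,0,0]],
  [0,[0,0,0],[0,0,0]],
  [0,[0,0,0],[0,0,0]],
  [0,[0,0,0],[0,0,0]],
], force=40)

```text
t: 4.45
tool_pos: [0.5397, -0.119, 0.074]
tcp_rot: [-180.0, -0.0, -101.4]
contact_force: [-0.0, -0.6, 1.4]
width: 0.0116
```

Call:
step_arm([
  [0,[0,0,-0.5],[0,0,0]],
  [0,[0,0,-1.5],[0,0,0]],
  [0,[0,0,-2],[0,0,0]],
  [0,[0,0,-2],[0,0,0]],
  [0,[0,0,-2],[0,0,0]],
  [0,[0,0,-2],[0,0,0]],
  [0,[0,0,-2],[0,0,0]],
  [0,[0,0,-1],[0,0,0]],
  [0,[0,0,0],[0,0,0]],
])

```text
t: 5.35
tool_pos: [0.5399, -0.1191, 0.2048]
tcp_rot: [-179.9, -0.0, -101.4]
contact_force: [0.3, 0.1, -1.6]
width: 0.0118
```

```bash
python3 - <<'E'
from h import *
f,K,P=grab('wrist','w3');s=arm.read_state();print(s['t'],s['tool_pos'],s['tcp_rot'],s['contact_force'],s['width'])
E
```

```text
5.4 [ 0.5395357  -0.11894056  0.20364274] [-1.79987822e+02 -2.37126921e-03 -1.01415133e+02] [-0.42258125  0.97077265 -2.30350438] 0.011799556424083871
```

View pics/w3.png

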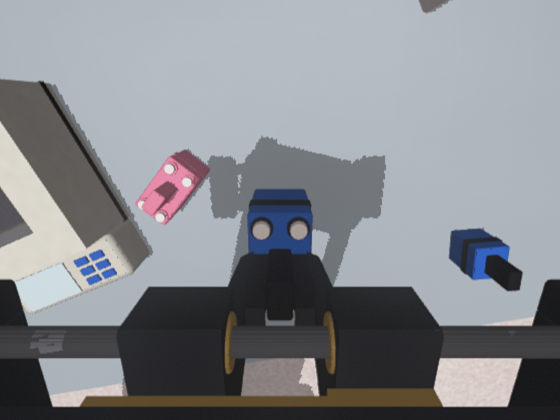

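The cassette is held upright and level, with its front caps at (261,230) and (298,230). Next I'll carry it over the bay.

Call:
step_arm([
  [0,[-1.5,-0.05,0],[0,0,0]],
  [0,[-2.5,-0.07,0],[0,0,0]],
  [0,[-2.5,-0.07,0],[0,0,0]],
  [0,[-2.5,-0.07,0],[0,0,0]],
  [0,[-2.5,-0.07,0],[0,0,0]],
  [0,[-2.5,-0.07,0],[0,0,0]],
  [0,[-2.5,-0.07,0],[0,0,0]],
  [0,[-2.5,-0.07,0],[0,0,0]],
  [0,[-2.5,-0.07,0],[0,0,0]],
  [0,[-2.5,-0.07,0],[0,0,0]],
  [0,[-1.76,-0.07,0],[0,0,0]],
  [0,[0,0,0],[0,0,-0.0985]],
  [0,[0,0,0],[0,0,-0.0985]],
  [0,[0,0,0],[0,0,-0.0985]],
  [0,[0,0,0],[0,0,-0.0985]],
  [0,[0,0,0],[0,0,0]],
  [0,[0,0,0],[0,0,0]],
])

```text
t: 7.1
tool_pos: [0.5978, 0.1324, 0.2032]
tcp_rot: [179.9, 0.0, -79.0]
contact_force: [0.3, -0.1, -0.5]
width: 0.0118
```

```bash
python3 - <<'E'
from h import *
w,K,P=load('w3')
a=plane(K,P,261.5,230,.2036-.0733+.055);b=plane(K,P,298,230,.2036-.0733+.055)
print('caps w3',a,b,np.linalg.norm(a-b))
f,K,P=grab('wrist','w4');s=arm.read_state();print(s['t'],s['tool_pos'],s['tcp_rot'],s['contact_force'],s['width'])
f,K,P=grab('top','top4');f,K,P=grab('scene','scene4')
a,_,_=load('top4');b,_,_=load('scene4')
cv2.imwrite('pics/j4.png',np.hstack([cv2.resize(a[100:250,120:260],(373,400)),cv2.resize(b[150:350,290:430],(280,400))]))
E
```

```text
caps w3 [ 0.56221272 -0.11503963  0.1853    ] [ 0.55854167 -0.13316775  0.1853    ] 0.01849609023728006
7.15 [0.59781881 0.13229768 0.20336416] [ 1.79959161e+02  8.66961118e-03 -7.89686957e+01] [ 0.39926432 -0.08088442 -0.92084813] 0.011297604455932838
```

View pics/w4.png

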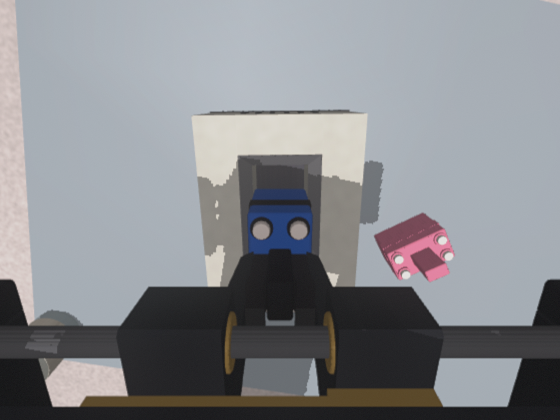

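View pics/j4.png

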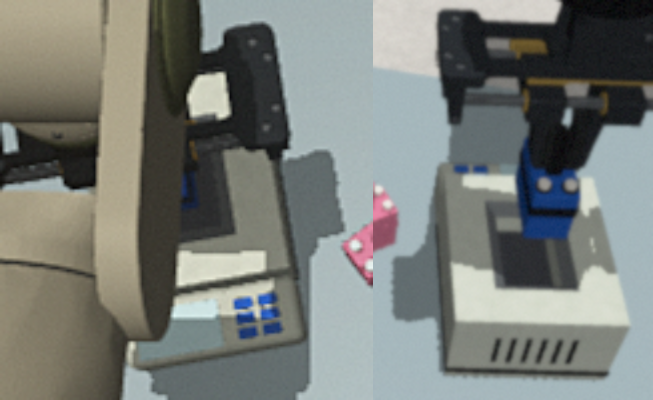

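The wrist view shows the mouth's front edge from (239,155) to (322,155), midpoint 280.5, and the cassette at u=280, so it is centred across the bay. I'll check along x the same way.

```bash
python3 - <<'E'
from h import *
w,K,P=load('w4');s=arm.read_state();Ti=np.linalg.inv(T(s))
a=plane(K,P,239,155,.085);b=plane(K,P,322,155,.085);print(a,b,np.linalg.norm(a-b))
m=(a+b)/2-.045*np.array([np.cos(np.radians(11.1)),np.sin(np.radians(11.1)),0]);print('mouth',m,'yaw',np.degrees(np.arctan2((b-a)[0],-(b-a)[1])))
z=.2034-.0733+.055
c=(plane(K,P,261.5,230,z)+plane(K,P,298,230,z))/2-.022*np.array([np.cos(np.radians(11.1)),np.sin(np.radians(11.1)),0]);print('cass',c)
d=m-c;d[2]=0;print('shift in tool',Ti[:3,:3]@d)
E
```

```text
[0.63418219 0.17095814 0.085     ] [0.64653072 0.10741605 0.085     ] 0.06473084956910143
mouth [0.59619828 0.13052361 0.085     ] yaw 10.997562498117897
cass [0.59724065 0.13144254 0.1851    ]
shift in tool [7.01521887e-04 1.19951548e-03 3.80834647e-07]
```

Call:
step_arm([
  [0,[0.07,0.12,0.5],[0,0,0]],
  [0,[0,0,1],[0,0,0]],
  [0,[0,0,1],[0,0,0]],
  [0,[0,0,1],[0,0,0]],
  [0,[0,0,1],[0,0,0]],
  [0,[0,0,1],[0,0,0]],
  [0,[0,0,0.7],[0,0,0]],
  [0,[0,0,0.4],[0,0,0]],
  [0,[0,0,0.2],[0,0,0]],
  [0,[0,0,0],[0,0,0]],
])

```text
t: 8.25
tool_pos: [0.5969, 0.1312, 0.1357]
tcp_rot: [-180.0, 0.0, -78.8]
contact_force: [-0.2, 0.0, -1.3]
width: 0.0116
```

```bash
python3 - <<'E'
from h import *
f,K,P=grab('wrist','w5');s=arm.read_state();print(s['t'],s['tool_pos'],s['tcp_rot'],s['contact_force'],s['width'])
E
```

```text
8.3 [0.59704031 0.13114138 0.13597989] [-1.79972141e+02 -2.34647796e-03 -7.88398006e+01] [ 0.92814176 -0.19470268 -1.09440915] 0.01207965369962875
```

View pics/w5.png

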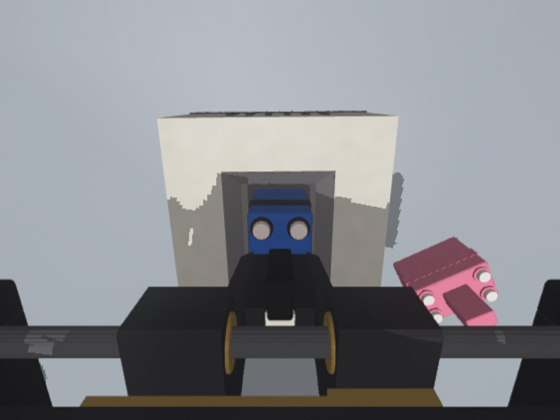

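The cassette is inside the shaft with gaps on both sides and no contact force. Now I'll press, most of the way first.

Call:
step_arm([
  [0,[0,0,0.3],[0,0,0]],
  [0,[0,0,0.3],[0,0,0]],
  [0,[0,0,0.3],[0,0,0]],
  [0,[0,0,0.3],[0,0,0]],
  [0,[0,0,0.3],[0,0,0]],
  [0,[0,0,0.3],[0,0,0]],
  [0,[0,0,0.3],[0,0,0]],
  [0,[0,0,0],[0,0,0]],
])

```text
t: 9.1
tool_pos: [0.5973, 0.1311, 0.1147]
tcp_rot: [-179.9, -0.0, -78.8]
contact_force: [0.6, 0.8, 4.5]
width: 0.0118
```

Call:
step_arm([
  [0,[0,0,0.1],[0,0,0]],
  [0,[0,0,0.1],[0,0,0]],
  [0,[0,0,0.1],[0,0,0]],
  [0,[0,0,0.1],[0,0,0]],
  [0,[0,0,0],[0,0,0]],
])

```text
t: 9.6
tool_pos: [0.5973, 0.1311, 0.1111]
tcp_rot: [-179.9, -0.0, -78.8]
contact_force: [0.6, -0.4, 5.6]
width: 0.0118
```

Call:
step_arm([
  [0,[0,0,0.1],[0,0,0]],
  [0,[0,0,0.1],[0,0,0]],
  [0,[0,0,0],[0,0,0]],
])

```text
t: 9.9
tool_pos: [0.5973, 0.1312, 0.1099]
tcp_rot: [-179.9, -0.0, -78.8]
contact_force: [-0.7, -0.3, 11.2]
width: 0.0116
```

Call:
step_arm([
  [0,[0,0,0.05],[0,0,0]],
  [0,[0,0,0.05],[0,0,0]],
  [0,[0,0,0],[0,0,0]],
])

```text
t: 10.2
tool_pos: [0.5974, 0.1312, 0.1099]
tcp_rot: [-179.8, -0.0, -78.8]
contact_force: [-3.8, 0.7, 17.6]
width: 0.0119
```

```bash
python3 - <<'E'
from h import *
f,K,P=grab('wrist','w6');s=arm.read_state();print(s['t'],s['tool_pos'],s['contact_force'],s['width'])
E
```

```text
10.25 [0.5974219  0.1311737  0.10991093] [-3.15977213 -0.45270199 16.92538461] 0.011711454132183026
```

View pics/w6.png

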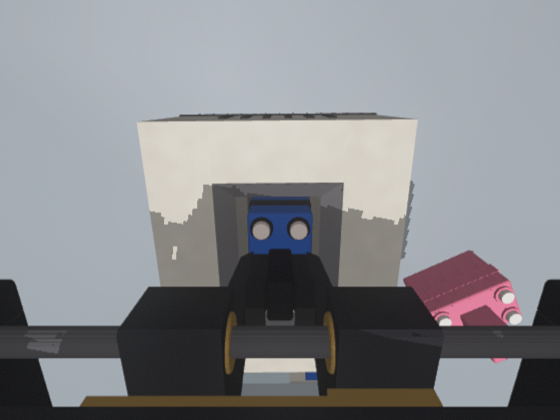

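The commanded extra 1 mm produced no motion and the force rose from 11 to 17 N, so this is the hard stop. The caps are still at (261,230), so nothing slipped. I'll let it rise gently to the catch and then watch the force.

Call:
step_arm([
  [0,[0,0,-0.2],[0,0,0]],
  [0,[0,0,-0.2],[0,0,0]],
  [0,[0,0,-0.2],[0,0,0]],
  [0,[0,0,-0.2],[0,0,0]],
  [0,[0,0,-0.2],[0,0,0]],
  [0,[0,0,-0.1],[0,0,0]],
  [0,[0,0,0],[0,0,0]],
])

```text
t: 10.95
tool_pos: [0.5972, 0.1311, 0.119]
tcp_rot: [-180.0, -0.0, -78.8]
contact_force: [2.3, 0.7, 5.2]
width: 0.0119
```

Call:
step_arm([
  [0,[0,0,-0.05],[0,0,0]],
  [0,[0,0,-0.05],[0,0,0]],
  [0,[0,0,0],[0,0,0]],
])

```text
t: 11.25
tool_pos: [0.5963, 0.1311, 0.1192]
tcp_rot: [179.9, 0.0, -78.8]
contact_force: [0.9, 0.6, 0.5]
width: 0.0116
```

The force fell to about zero at 0.1192, which is 9.3 mm above the stop, so the catch is holding. I'll release and retreat straight up.

Call:
step_arm([
  [0.4,[0,0,0],[0,0,0]],
  [0.4,[0,0,0],[0,0,0]],
  [0.4,[0,0,0],[0,0,0]],
  [0.4,[0,0,0],[0,0,0]],
  [0.4,[0,0,-0.5],[0,0,0]],
  [0.4,[0,0,-1.5],[0,0,0]],
  [0.4,[0,0,-2.5],[0,0,0]],
  [0.4,[0,0,-2.5],[0,0,0]],
  [0.4,[0,0,-2.5],[0,0,0]],
  [0.4,[0,0,-2.5],[0,0,0]],
  [0.4,[0,0,0],[0,0,0]],
])

```text
t: 12.35
tool_pos: [0.5979, 0.1312, 0.2435]
tcp_rot: [-179.6, -0.1, -78.8]
contact_force: [-0.2, -1.0, 0.2]
width: 0.0353
```

```bash
python3 - <<'E'
from h import *
f,K,P=grab('wrist','w7');f,K,P=grab('scene','scene7');s=arm.read_state();print(s['t'],s['tool_pos'],s['contact_force'],s['width'])
b,_,_=load('scene7');w,_,_=load('w7')
cv2.imwrite('pics/j7.png',np.hstack([cv2.resize(b[190:350,300:430],None,fx=3,fy=3,interpolation=2),cv2.resize(w[110:270,210:350],None,fx=3,fy=3,interpolation=2)]))
E
```

```text
12.45 [0.59669796 0.13113723 0.23953173] [-0.02557315 -0.08652413 -0.05751552] 0.035225023081454414
```

View pics/j7.png

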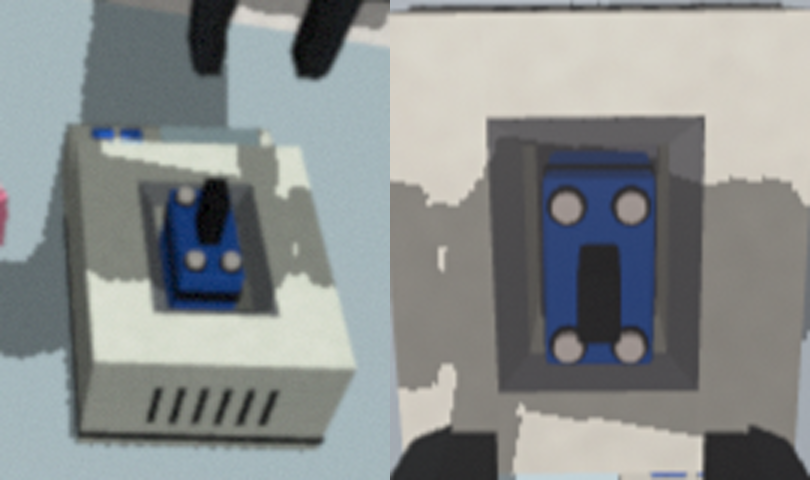

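View pics/scene7.png

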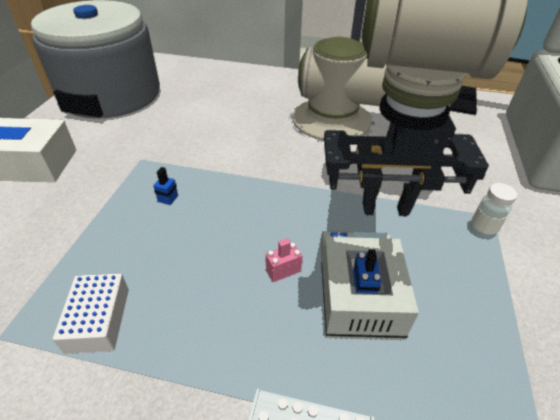

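The crops show the cassette upright in the bay with its fin free and the gripper clear. I'll measure cap height from two views: caught is 0.101, sprung up would be 0.115.

```bash
python3 - <<'E'
from h import *
b,K,P=load('scene7');w,K3,P3=load('w7')
c=lambda x,y,x0,y0:((x+.5)/3-.5+x0,(y+.5)/3-.5+y0)
# scene caps near pair = +x; wrist upper pair = +x; wrist left=+y
S=[c(196,260,300,190),c(231,261,300,190),c(186,196,300,190)]   # -y+x, +y+x, -y -x
W=[c(631-390,207,210,110),c(567-390,207,210,110),c(629-390,346,210,110)]
for s,v in zip(S,W):
    X,r=tri([(K,P,*s),(K3,P3,*v)]);print(np.round(X,4),r)
w=[plane(K3,P3,*q,.1) for q in W[:2]];print(np.linalg.norm(w[0]-w[1]), [np.linalg.norm(plane(K3,P3,*W[0],z)-plane(K3,P3,*W[2],z)) for z in(.101,.115)])
E
```

```text
[0.6189 0.1253 0.1002] [array([-0.1, -0.1]), array([-0.2, -0.1])]
[0.6152 0.1436 0.1001] [array([-0., -0.]), array([-0.1, -0. ])]
[0.5758 0.1168 0.0996] [array([-0., -0.]), array([-0.1, -0. ])]
0.0187920104530724 [np.float64(0.0435239558762299), np.float64(0.04128577434158018)]
```

All three caps come out at 0.100 m, against 0.101 if caught, and level. Handing in.

```bash
python3 -c "
from cell import arm
print(arm.hand_in())"
```

```text
the job is handed in; nothing more can be done
None
```

The long blue cassette is in the reader dock's bay, upright, and the push-push catch is holding it down. I pressed it once to the bottom stop, let it rise about 9 mm onto the catch, then released it. The job was handed in at about 12.5 s.

- **At the stop:** commanding another 1 mm gave no motion, and the force rose from 11 to 17 N.
- **Before release:** the force dropped to about 0 N at the catch height.
- **After release:** two-view triangulation put the cap tops at 0.100 m and level. I expected 0.101 m if caught and 0.115 m if it had sprung up.
- **Surroundings:** the gripper was clear of everything. In the final scene view the short cassette and the pink look-alike stand where they did at the start.

The calibration disagreed slightly: early triangulated heights read 1–3 mm high, and the fixed and wrist cameras differed by about 1.5 mm sideways. That was well inside the 5–6 mm of clearance in the bay. No check failed.

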